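# Take the spray nozzle off the bottle rinser's quick coupling and rack it

### The job

Take the blue spray nozzle off the bottle rinser for descaling: with the finger ends, push down the black collar on the coupling's sprung sleeve until the nozzle springs free, then pull the nozzle straight out so that the sleeve snaps forward again, and stand the nozzle fully home in the empty hole of the white rack. Go by feel and gently: do not ram or squeeze the sleeve and its collar, never tug at or lever the nozzle while it is locked, and leave the spare nozzle, the bottles and the jar alone.

Things in the scene. Friction and masses are not known exactly. Their poses are not given: they have to be found in the camera images.
- rinser: Bottle rinser, fixed on the bench: shallow open stainless basin 180 x 200 x 26 mm (x, y, z), wall and floor 6 mm. The quick coupling is screwed into a port in the middle of its floor. Origin: centre of its underside.
- coupling: Upright quick coupling, fixed, z up. Origin: on its axis, under its hexagon. Barrel 25 mm, mouth 57.7 mm up. Round it the sleeve, 30 mm, its top 1.5 mm below the mouth. Black push collar clamped on the sleeve: 50 mm across, 8 mm thick; its flat top is the face to press, 2 to 11 mm below the mouth, wherever its fitter clamped it: no reading gives it, feel for it. Take no more than about 16 N.
- sleeve (a joint): Travel of the sprung sleeve: 0 m = forward (up, locked), 0.0056 = fully back (down, at a hard stop). Takes 8 N at first, 13 N fully back. At about 5 mm its balls let go and a spring under the nozzle lifts that 6 to 8 mm; from then on the balls rest on the nozzle and keep the sleeve about 4 mm back by themselves, until the nozzle is pulled out (some 10 N); then the sleeve snaps forward.
- nozzle_mid (a point): Blue spray nozzle, loose, 0.08 to 0.17 kg, upright in the coupling, 53 mm tall; point on its axis half-way up, 26.5 mm from its foot. From the foot: steel nipple 18 mm across, 26 mm long, grooved; rim 30 mm across, 4 mm thick; blue ribbed grip 24 mm across, 18 mm long; steel head 5 mm. Locked, its rim sits on the coupling's mouth, the point 1 mm above the mouth; sprung free, 7 mm or more above.
- free_hole (a point): Mouth centre of the rack's empty hole: 21 mm wide, 34 mm deep, upright. A nozzle that is fully home rests with its rim on the rack's top, its mid point 0.5 mm above this point.
- rack: White plastic nozzle rack, fixed: block 70 x 160 x 40 mm (x, y, z). Origin: centre of its underside. Two holes on its y axis: the empty one at y = +42 mm, the other at y = -42 mm holds the spare nozzle.
- spare_mid (a point): Spare nozzle, green grip, same shape as the blue one, loose, standing in the rack's other hole; to be left alone. Point half-way up its axis (26.5 mm from its foot).
- soy_bottle: Brown soy sauce bottle with red cap, 58 mm across, 165 mm tall, standing loose; leave alone. Origin: centre of its underside.
- oil_bottle: Green oil bottle with yellow cap, 60 mm across, 150 mm tall, standing loose; leave alone. Origin: centre of its underside.
- jar: Brown paste jar with orange lid, 60 mm across, 70 mm tall, standing loose; leave alone. Origin: centre of its underside.

How it is judged:
By the outcome, as a careful person would: the job done as asked, in the order asked, and still so for the second after the job is handed in, with the robot touching nothing.
It also fails if it takes over 58 s, if anything falls off the work surface, if the arm or the gripper's body presses on something with over 40 N, if the wrist force passes 120 N, or if a joint passes its speed limit or range.

### The arm

A 7-joint arm with a two-finger parallel gripper is mounted at the origin on the work surface. World frame = base frame: x ahead of the robot, y to its left, z up, the work surface at z = 0. Lengths are in m, angles in rad, forces in N, time in s.
With the tool pointing down it reaches from about 0.425 to 0.925 m from the base axis. Payload 6.8 kg.
Tool frame: the origin (TCP) lies midway between the tips of the shut fingers; the grasp point (between the pads) lies 19 mm behind it; z points along the fingers, y is the line along which they close (so a half turn about z gives the same grasp; the last joint's range is limited). The gripper opens to 85 mm and grips with 20 to 120 N. Pads are 22 mm wide; open, the fingers measure 114 mm over their backs; the gripper's body (76 mm by 85 mm) begins 54 mm behind the grasp point. The pads swing forward as they close: fully open they stand 13 mm farther back than shut.
Start: joints at [-0.108, 0.477, 0.022, 1.555, -0.011, 1.109, -0.083], TCP at [0.675, 0, 0.231] pointing down, gripper open.
Joint ranges: [-2.96, 2.96], [-0.34, 2.1], [-1.41, 1.46], [0.24, 2.44], [-1.37, 4.51], [0.17, 1.92], [-2.96, 2.96]. Speed limits (rad/s): [2.39, 2.39, 3.14, 3.14, 3.14, 3.14, 3.14].

### API

Orientations are given as a rotation vector (axis times angle).
In Python, from bench import r gives the robot as it stands. The module is installed in compiled form; this text tells all that it offers.
- The arm moves only by the tool apply_moves, never from a script. Its argument "rows" is a list of rows, each a list of 6 numbers: the shift along the tool's x, y, z scaled (see below), then the turn, a rotation vector about the tool's x, y, z scaled (see below). A call has 1 to 5 rows; each row is the pose to reach, as a shift and turn from the pose commanded when the call began, along the tool's axes at that moment; what a row does not reach only later rows make up. The controller multiplies each number of a shift by 0.25 m and each number of a turn by 90 degrees. A row lasts 1/8 s, in which the tool goes at most 62.5 mm and 10.7 degrees, less where a joint would pass 70% of its speed; a pose out of reach is approached as far as the arm can. A call with a number of a shift or a turn outside -1 to 1 is refused whole. A call with a gripper value outside its range is refused whole. "claw" is the opening, from 0 (shut) to 1 (fully open), set as the call begins (left out, the last holds). The fingers move at their own pace and stop on an object; "newtons" is the grip in N (left out, the last holds). Time passes only in rows, so rows that repeat a pose let the fingers close. It gives the time, the measured TCP pose, the force, the opening and the grip force at its end, in the units of the state.
- r.get_obs(): the state, without advancing time (a new reading comes with each control period).
- r.grab_frame(name): name is "scene" or "side" or "wrist"; returns a dict with "pixels" (480x640x3 uint8, red, green, blue), "intrinsics" (3x3 intrinsics, pixels), "eye" and "attitude" of the camera in the world. Camera axes: x right, y up, looking along -z (the intrinsics and any distortion apply to the point x, -y, -z); pixel columns grow to the right and rows downward; lengths in m; the calibration is good to about 2 mm. A picture is of the moment at which its call begins. There is no depth.
- r.hand_in(): hands the job in; it is judged then, once.
Trained networks look in a picture, given as the dict that the camera call returned (one of the last four; its "shot" number tells which), for a name from the list of things; names that differ only in an ending like _2 or _b are one class to them, and where a whole thing is asked for, a point or a joint stands for the part that bears it (a point fixed in the world has none). Each returns a list of dicts, best first, with "conf" (0 to 1); they miss things now and then, are a little off and sometimes report something else, mostly with a low value. They report only what shows in the picture. A call takes as long as a camera call.
- r.search_frame(picture, thing): "rect" ([left, top, width, height] in pixels, round what is visible of it).
- r.outline_of(picture, thing): "pixels" (480x640 bool, what is visible of it) and "rect" ([left, top, width, height] in pixels, round what is visible of it).
- r.landmark_of(picture, thing): "point" ([column, row] in pixels: a listed point, or the origin of a listed thing).
The state is a dict: "clock": time; "joints": joint angles; "qvel": joint speeds; "tau": joint torques, N m; "tcp_pos": TCP position; "orientation": TCP orientation; "contact_force": force on the tool from outside, world axes, zero at the start; "moment": the same for the moment, N m; "grip_width": finger opening in m; "gripper_force": force on a finger pad.
Only numpy, scipy, OpenCV 4.12 (cv2) and the standard library are available. Lean on these libraries where they do the work, as an engineer would, in place of code of your own. Each camera call takes 0.05 s, during which the arm holds its last target. There are 200 camera calls.

## Working session

There is one attempt and no reset: what is moved stays moved. The work goes in short steps, Python scripts to look and compute and a tool call to move; the robot and the scene stay as the last step left them, time stands still between calls to the robot, and variables do not carry over. Pictures are saved under pics/ and viewed, at most 10 in all, crops included, and the job is handed in when it is done.

Besides the shell and the picture viewer there is one more tool, called after "Emit:" as name(argument=value, ...) on one line, values as JSON. apply_moves: Moves the arm, as the interface text tells. Its arguments: {"type":"object","properties":{"rows":{"type":"array","items":{"type":"array","items":{"type":"number"}}},"claw":{"type":"number"},"newtons":{"type":"number"}},"required":["rows"]}

```bash
mkdir -p pics
cat > h.py <<'E'
import numpy as np, cv2
from scipy.spatial.transform import Rotation as R
from bench import r
def ray(f,p):
    K=np.array(f["intrinsics"]);A=np.array(f["attitude"]);
    A=A if A.shape==(3,3) else (R.from_rotvec(A).as_matrix() if A.size==3 else R.from_quat(A).as_matrix())
    d=np.linalg.solve(K,[p[0],p[1],1.]);d=A@np.array([d[0],-d[1],-d[2]])
    return np.array(f["eye"]),d/np.linalg.norm(d)
def tri(L):
    M=0;b=0
    for o,d in L:
        P=np.eye(3)-np.outer(d,d);M=M+P;b=b+P@o
    x=np.linalg.solve(M,b);return x,[round(1000*np.linalg.norm((np.eye(3)-np.outer(d,d))@(x-o)),1) for o,d in L]
def atz(f,p,z):
    o,d=ray(f,p);return o+d*(z-o[2])/d[2]
def save(f,n,crop=None,s=1):
    im=f["pixels"][...,::-1]
    if crop: x,y,w,h=crop;im=im[y:y+h,x:x+w]
    cv2.imwrite("pics/"+n,cv2.resize(im,None,fx=s,fy=s,interpolation=cv2.INTER_CUBIC))
E
python3 - <<'E'
from h import *
F={n:r.grab_frame(n) for n in("scene","side","wrist")}
print({k:f.keys() for k,f in F.items()},F["scene"]["attitude"],F["scene"].get("distortion"))
for t in ["nozzle_mid","free_hole","spare_mid","coupling","rinser","rack","soy_bottle","oil_bottle","jar"]:
    L=[]
    for n,f in F.items():
        q=r.landmark_of(f,t)
        if q: 
            print(t,n,np.round(q[0]["point"],1),round(q[0]["conf"],2))
            if q[0]["conf"]>.4:L.append(ray(f,q[0]["point"]))
    if len(L)>1: x,e=tri(L);print("  ",x.round(4),e)
a=np.hstack([cv2.resize(F[n]["pixels"],(400,300)) for n in("scene","side")]);
cv2.imwrite("pics/a.png",a[...,::-1]);save(F["wrist"],"w.png")
print(r.get_obs())
E
```

```text
{'scene': dict_keys(['pixels', 'intrinsics', 'eye', 'attitude', 'shot']), 'side': dict_keys(['pixels', 'intrinsics', 'eye', 'attitude', 'shot']), 'wrist': dict_keys(['pixels', 'intrinsics', 'eye', 'attitude', 'shot'])} [0.80369136 0.5287573  1.0269652 ] None
nozzle_mid scene [249.6 238.5] 0.47
nozzle_mid side [340.8 308.2] 0.59
nozzle_mid wrist [214.5 403.3] 0.76
   [ 0.5746 -0.1837  0.0668] [np.float64(4.4), np.float64(4.3), np.float64(0.2)]
free_hole scene [360.3 197.7] 0.76
free_hole side [249.2 208. ] 0.93
   [0.4989 0.177  0.0409] [np.float64(1.2), np.float64(1.2)]
spare_mid scene [331.  202.4] 0.49
spare_mid side [245.2 234.9] 0.56
spare_mid wrist [77.9 86. ] 0.97
   [0.4741 0.0963 0.0322] [np.float64(2.1), np.float64(3.9), np.float64(5.2)]
coupling scene [252.3 257.2] 0.62
coupling side [340.4 324.1] 0.93
coupling wrist [231.8 361.7] 0.94
   [ 0.5785 -0.1794  0.012 ] [np.float64(2.3), np.float64(0.8), np.float64(2.0)]
rinser scene [252.4 262.2] 0.62
rinser side [338.7 334.5] 0.83
rinser wrist [235.  358.4] 0.73
   [ 0.576  -0.1843 -0.0059] [np.float64(2.1), np.float64(2.7), np
[... 634 characters left out ...]
.5, 'joints': array([-0.10810412,  0.47699627,  0.02243585,  1.55539312, -0.01153554,
        1.10930883, -0.08310354]), 'qvel': array([ 0.00097163, -0.00026191, -0.00112089,  0.00070798, -0.00078058,
        0.00196496,  0.00012412]), 'tau': array([-3.88526519e-05, -5.96319652e+01,  1.60640884e+00, -2.81542414e+01,
        1.24181344e-02,  1.63513589e-03, -7.78956291e-06]), 'tcp_pos': array([ 6.75017675e-01, -2.28831915e-06,  2.31314005e-01]), 'orientation': array([-2.22151221e+00, -2.22136086e+00, -5.75585748e-05]), 'contact_force': array([0.19349689, 0.15581641, 0.34805155]), 'moment': array([-0.03643768, -0.00979772, -0.02675847]), 'gripper_force': 0.0, 'grip_width': 0.08560440731610174}
```

View pictures.

View pics/a.png

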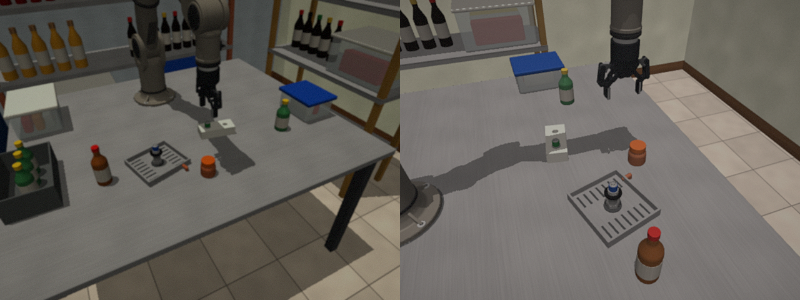

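View pics/w.png

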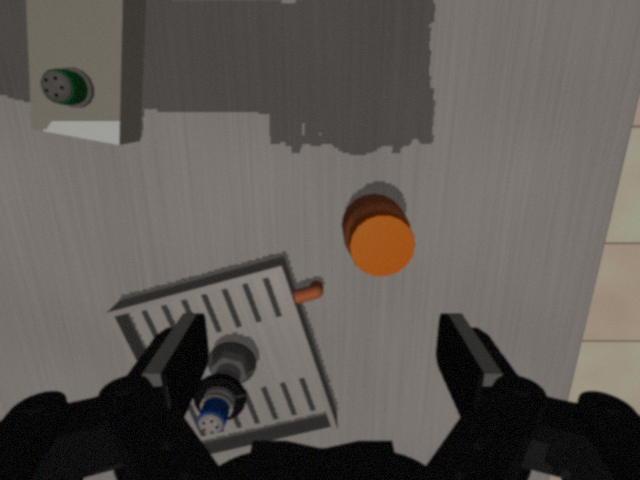

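The views show the rinser with the nozzle near wrist pixel (212,420), its black collar at (218,397), the jar at (378,240) and the green spare at (66,88). These match the triangulated positions. Moving over the coupling.

Emit:
apply_moves(rows=[[-0.73,-0.392,0.24,0,0,0],[-0.73,-0.392,0.24,0,0,0],[-0.73,-0.392,0.24,0,0,0],[-0.73,-0.392,0.24,0,0,0],[-0.73,-0.392,0.24,0,0,0]], claw=0.43, newtons=20)

```text
clock: 2.12
tcp_pos: [0.5752, -0.1854, 0.1708]
orientation: [-2.227, -2.215, 0.003]
contact_force: [-0.4, 0.1, 1.1]
grip_width: 0.0369
gripper_force: 0.0
```

Run:
```python
from h import *
o=r.get_obs();print(o["tcp_pos"],o["grip_width"],o["contact_force"],o["orientation"])
F={n:r.grab_frame(n) for n in("scene","side","wrist")}
L=[]
for n,f in F.items():
    q=r.landmark_of(f,"nozzle_mid"); m=r.outline_of(f,"nozzle_mid")
    print(n,q[:1] and (np.round(q[0]["point"],1),q[0]["conf"]), m[:1] and (m[0]["rect"],m[0]["conf"]))
    if q and q[0]["conf"]>.4:L.append(ray(f,q[0]["point"])); print("at z.065",atz(f,q[0]["point"],.065).round(4))
print(tri(L))
save(F["wrist"],"w2.png")
a=F["scene"]["pixels"][180:300,190:310];b=F["side"]["pixels"][250:370,280:400]
cv2.imwrite("pics/b.png",cv2.resize(np.hstack([a,b]),(800,400),interpolation=cv2.INTER_CUBIC)[...,::-1])
```

```text
[ 0.57519868 -0.18543395  0.17078742] 0.036876434632417146 [-0.41532029  0.11111203  1.06854582] [-2.22660662 -2.21535659  0.00287773]
scene (array([252.2, 237.7]), 0.43) ([247.1, 227.0, 6.3, 16.2], 0.5)
at z.065 [ 0.5678 -0.1721  0.065 ]
side (array([342.4, 303.9]), 0.64) ([332.0, 292.8, 16.6, 20.6], 0.71)
at z.065 [ 0.5813 -0.1795  0.065 ]
wrist (array([319.6, 238.4]), 0.91) ([295.3, 217.0, 45.9, 51.1], 0.83)
at z.065 [ 0.5775 -0.1834  0.065 ]
(array([ 0.57862707, -0.17958544,  0.07134186]), [np.float64(5.2), np.float64(4.3), np.float64(2.0)])
```

View pics/w2.png

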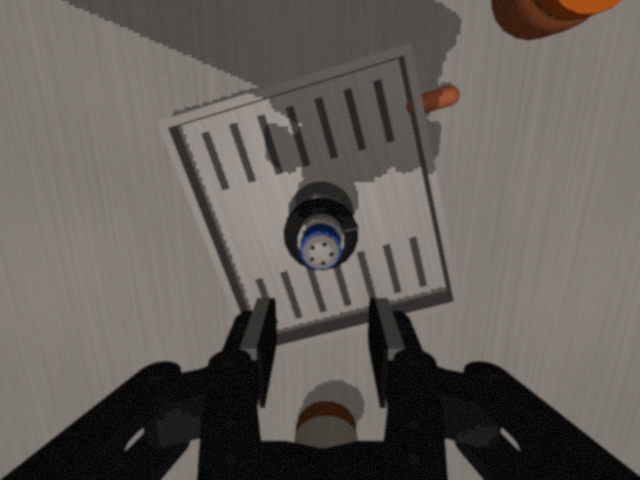

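View pics/b.png

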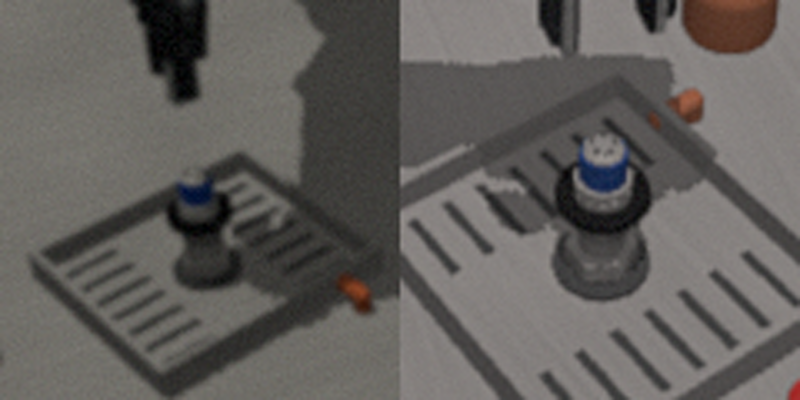

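The wrist view shows the head at (321,249) and the collar centred at (321,233), with the fingertips at about columns 272 and 372. The side view shows the nozzle locked in place.

Run:
```python
from h import *
F={n:r.grab_frame(n) for n in("wrist","side","scene")}
w=F["wrist"]
o=r.get_obs();print(o["tcp_pos"],o["orientation"],w["eye"],R.from_rotvec(w["attitude"]).as_matrix().round(3),w["intrinsics"])
px={"wrist":(321,249),"side":(341.5,294.4),"scene":(248.8,232.8)}
for n in F: print(n,"head",atz(F[n],px[n],.091).round(4))
print(tri([ray(F[n],px[n]) for n in F]))
# collar outline: dark ring
g=cv2.cvtColor(w["pixels"],cv2.COLOR_RGB2GRAY)
for row in (225,233,240): 
    print(row,g[row,270:375:2].tolist())
for n in F:
    for t in("sleeve","coupling"):
        m=r.outline_of(F[n],t)
        if m: print(n,t,m[0]["rect"],m[0]["conf"])
# fingers edges rows 310
print(g[310,255:390:2].tolist())
```

```text
[ 0.57712919 -0.18223516  0.17133901] [2.22093960e+00 2.22189713e+00 8.03086111e-05] [ 0.57857589 -0.10089592  0.3135955 ] [[ 1.    -0.002 -0.   ]
 [ 0.002  0.95   0.314]
 [-0.    -0.314  0.95 ]] [[398.97885762   0.         321.91366977]
 [  0.         398.97885762 237.70160303]
 [  0.           0.           1.        ]]
wrist head [ 0.5781 -0.1815  0.091 ]
side head [ 0.5786 -0.1811  0.091 ]
scene head [ 0.5791 -0.1815  0.091 ]
(array([ 0.57841424, -0.18135447,  0.0908507 ]), [np.float64(0.3), np.float64(0.3), np.float64(0.3)])
225 [149, 149, 147, 148, 146, 149, 149, 133, 63, 28, 18, 26, 17, 30, 21, 24, 63, 95, 88, 81, 73, 53, 33, 15, 17, 25, 27, 24, 22, 41, 56, 73, 82, 73, 66, 46, 28, 25, 24, 26, 22, 20, 26, 25, 92, 135, 138, 139, 145, 143, 140, 139, 142]
233 [149, 148, 148, 150, 147, 148, 137, 76, 29, 25, 26, 30, 26, 24, 57, 122, 114, 58, 22, 21, 37, 54, 62, 66, 71, 65, 61, 60, 65, 47, 30, 26, 18, 28, 54, 76, 74, 43, 30, 25, 25, 25, 25, 28, 89, 135, 142, 138, 139, 143, 142, 140, 139]
240 [146, 149, 146, 148, 147, 150, 145, 109, 33, 23, 22, 24, 26, 34, 108, 132, 65, 58, 78, 90, 103, 110, 113, 114, 112, 114, 115, 110, 106, 107, 104, 102, 82, 71, 56, 57, 119, 101, 30, 30, 22, 21, 20, 28, 100, 137, 139, 140, 138, 136, 142, 142, 139]
wrist sleeve [282.4, 194.0, 76.4, 74.6] 0.69
wrist coupling [282.7, 188.0, 78.5, 80.7] 0.56
side sleeve [327.9, 299.7, 24.7, 20.8] 0.9
side coupling [329.2, 299.5, 25.1, 33.8] 0.95
scene sleeve [241.0, 239.1, 18.2, 17.7] 0.63
scene coupling [241.2, 238.1, 21.9, 25.8] 0.53
[54, 52, 51, 52, 51, 47, 23, 1, 9, 13, 64, 128, 135, 134, 132, 130, 139, 138, 130, 99, 63, 61, 71, 120, 137, 135, 138, 135, 132, 131, 133, 134, 112, 73, 70, 85, 118, 134, 131, 131, 136, 130, 134, 136, 138, 132, 124, 106, 104, 102, 92, 81, 79, 80, 75, 74, 63, 23, 4, 14, 6, 24, 50, 49, 49, 52, 53, 56]
```

Emit:
apply_moves(rows=[[0.0044,0.0056,0.1,0,0,0],[0.0044,0.0056,0.2,0,0,0],[0.0044,0.0056,0.3,0,0,0],[0.0044,0.0056,0.37,0,0,0],[0.0044,0.0056,0.4,0,0,0]])

```text
clock: 3.65
tcp_pos: [0.578, -0.1813, 0.0703]
orientation: [-2.221, -2.221, 0.001]
contact_force: [0.2, -0.0, 0.2]
grip_width: 0.0364
gripper_force: 0.0
```

Emit:
apply_moves(rows=[[0,0,0,0,0,0],[0,0,0,0,0,0]])

```text
clock: 3.9
tcp_pos: [0.5791, -0.1816, 0.0722]
orientation: [2.221, 2.22, 0.001]
contact_force: [-0.2, 0.1, 0.6]
grip_width: 0.0368
gripper_force: 0.0
```

Run:
```python
from h import *
o=r.get_obs();print(o["tcp_pos"],o["contact_force"],o["moment"],o["orientation"],o["grip_width"])
a=r.grab_frame("wrist")["pixels"][190:390,220:420];b=r.grab_frame("side")["pixels"][240:340,290:390]
b=cv2.resize(b,(400,400),interpolation=cv2.INTER_CUBIC);a=cv2.resize(a,(400,400),interpolation=cv2.INTER_CUBIC)
cv2.imwrite("pics/c.png",np.hstack([a,b])[...,::-1])
```

```text
[ 0.57907865 -0.18161945  0.07216652] [-0.24886034  0.13952769  0.5891117 ] [0.05196543 0.00818216 0.05173355] [2.22069404e+00 2.22036408e+00 1.32455109e-03] 0.036825016589850205
```

View pics/c.png

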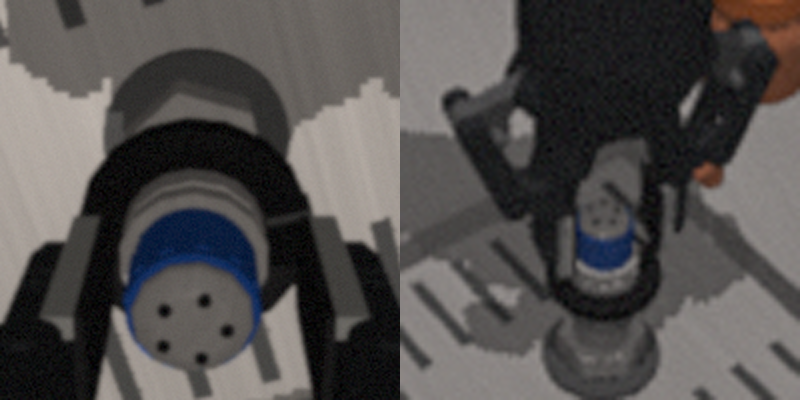

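The wrist crop shows the fingers at about 103 and 305 and the head centred at 195. The nozzle is therefore about 1.5 mm toward −x of the finger centre. I'll correct that, then feel downward.

Emit:
apply_moves(rows=[[0,-0.006,0,0,0,0],[0,-0.006,0.008,0,0,0],[0,-0.006,0.016,0,0,0],[0,-0.006,0.024,0,0,0]])

```text
clock: 4.5
tcp_pos: [0.5769, -0.1814, 0.0651]
orientation: [-2.221, -2.221, 0.0]
contact_force: [0.9, -0.1, 0.1]
grip_width: 0.037
gripper_force: 0.0
```

Emit:
apply_moves(rows=[[0,0,0.003,0,0,0],[0,0,0.006,0,0,0],[0,0,0.006,0,0,0]])

```text
clock: 4.88
tcp_pos: [0.5769, -0.1814, 0.0637]
orientation: [-2.222, -2.221, 0.0]
contact_force: [-0.6, -0.5, 0.5]
grip_width: 0.0369
gripper_force: 0.0
```

Emit:
apply_moves(rows=[[0,0,0.003,0,0,0],[0,0,0.006,0,0,0],[0,0,0.006,0,0,0]])

```text
clock: 5.25
tcp_pos: [0.5771, -0.1814, 0.0631]
orientation: [2.221, 2.221, 0.0]
contact_force: [-1.4, 1.0, 6.8]
grip_width: 0.0369
gripper_force: 3.4
```

Run:
```python
from h import *
o=r.get_obs();print(o["tcp_pos"],o["contact_force"],o["moment"],o["gripper_force"])
a=r.grab_frame("wrist")["pixels"][210:360,250:400];f=r.grab_frame("side");b=f["pixels"][270:345,305:380]
b=cv2.resize(b,(400,400),interpolation=cv2.INTER_CUBIC);a=cv2.resize(a,(400,400),interpolation=cv2.INTER_CUBIC)
cv2.imwrite("pics/d.png",np.minimum(255,np.hstack([a,b])[...,::-1]*1.6).astype('uint8'))
K=f["intrinsics"]; A=R.from_rotvec(f["attitude"]).as_matrix()
for z in (.0535,.0557,.0617,.0637,.0642,.0682,.0862,.0912):
    p=A.T@(np.array([.5784,-.1814,z])-f["eye"]);u=K@np.array([p[0],-p[1],-p[2]]);u=u[:2]/u[2]; print(z,u.round(1),((u-[305,270])*400/75).round(0)+[400,0], "px/mm",(K[0][0]/-p[2]/1000*400/75).round(2))
print(A[:,2])
```

```text
[ 0.57706076 -0.18140705  0.06306202] [-1.44938957  1.02675875  6.79878356] [ 0.10820646  0.56719948 -0.05010726] 3.354187337681651
0.0535 [341.1 309.7] [592. 211.] px/mm 3.1
0.0557 [341.1 308.8] [593. 207.] px/mm 3.11
0.0617 [341.2 306.4] [593. 194.] px/mm 3.12
0.0637 [341.2 305.6] [593. 190.] px/mm 3.13
0.0642 [341.2 305.4] [593. 189.] px/mm 3.13
0.0682 [341.2 303.8] [593. 180.] px/mm 3.14
0.0862 [341.4 296.5] [594. 141.] px/mm 3.18
0.0912 [341.5 294.5] [595. 130.] px/mm 3.19
[-0.25614641 -0.72214118  0.64257383]
```

View pics/d.png

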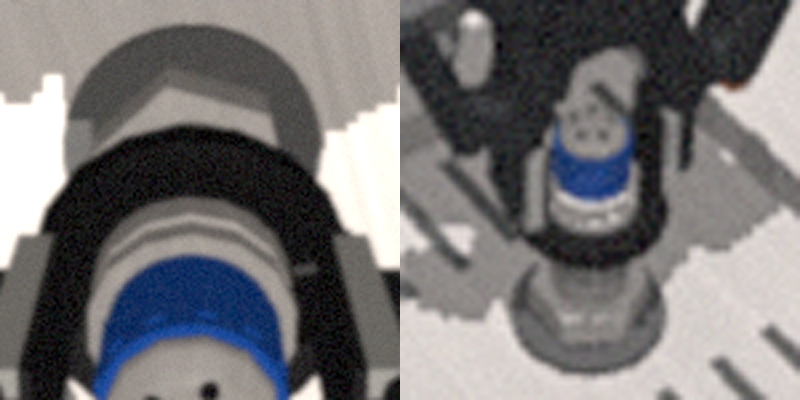

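The fingers sit symmetrically at about 22 and 365 in the crop, clear of the rim (88–300) and over the black collar. So the contact is on the collar, and I'll press on in small steps.

Emit:
apply_moves(rows=[[0,0,0.002,0,0,0],[0,0,0.004,0,0,0],[0,0,0.004,0,0,0]])

```text
clock: 5.72
tcp_pos: [0.5771, -0.1814, 0.0622]
orientation: [2.221, 2.221, 0.0]
contact_force: [-2.2, 0.4, 7.2]
grip_width: 0.0367
gripper_force: 3.8
```

Run:
```python
from h import *
o=r.get_obs();print(o["tcp_pos"],o["contact_force"],o["moment"],o["gripper_force"],o["orientation"])
```

```text
[ 0.57706991 -0.18142781  0.06219807] [-2.21400278  0.42735941  7.20658833] [0.1821376  0.61023141 0.00594925] 3.775551002827342 [2.22134455e+00 2.22114098e+00 4.74705567e-04]
```

Emit:
apply_moves(rows=[[0,0,0.002,0,0,0],[0,0,0.004,0,0,0],[0,0,0.004,0,0,0]])

```text
clock: 6.1
tcp_pos: [0.5771, -0.1814, 0.0612]
orientation: [2.221, 2.221, 0.001]
contact_force: [-2.0, -0.4, 8.8]
grip_width: 0.0369
gripper_force: 4.1
```

Emit:
apply_moves(rows=[[0,0,0.002,0,0,0],[0,0,0.004,0,0,0],[0,0,0.004,0,0,0]])

```text
clock: 6.48
tcp_pos: [0.5771, -0.1814, 0.0603]
orientation: [2.221, 2.221, 0.001]
contact_force: [-3.3, 1.5, 9.0]
grip_width: 0.0367
gripper_force: 4.4
```

Run:
```python
from h import *
o=r.get_obs();print(o["tcp_pos"],o["contact_force"],o["moment"],o["gripper_force"],o["orientation"])
f=r.grab_frame("wrist");m=r.outline_of(f,"nozzle_mid");print(m[0]["rect"],m[0]["conf"])
```

```text
[ 0.57709689 -0.18143853  0.06034423] [-3.28379114  1.45066302  8.96926399] [ 0.18224293  0.69816165 -0.05756762] 4.413209090347436 [2.22138559e+00 2.22108981e+00 5.00376375e-04]
[263.4, 233.7, 114.8, 123.4] 0.26
```

Emit:
apply_moves(rows=[[0,-0.002,0.002,0,0,0],[0,-0.002,0.004,0,0,0],[0,-0.002,0.004,0,0,0]])

```text
clock: 6.95
tcp_pos: [0.5771, -0.1814, 0.0596]
orientation: [2.221, 2.221, 0.001]
contact_force: [-1.8, 1.1, 8.2]
grip_width: 0.037
gripper_force: 4.6
```

Emit:
apply_moves(rows=[[0,0,0.002,0,0,0],[0,0,0.003,0,0,0],[0,0,0.003,0,0,0]])

```text
clock: 7.32
tcp_pos: [0.5771, -0.1814, 0.0588]
orientation: [2.221, 2.221, 0.001]
contact_force: [-2.6, 1.5, 8.5]
grip_width: 0.0369
gripper_force: 4.4
```

Run:
```python
from h import *
o=r.get_obs();print(o["tcp_pos"],o["contact_force"],o["moment"],o["gripper_force"])
```

```text
[ 0.57706264 -0.18144361  0.05878553] [-2.57416275  1.48451609  8.50117   ] [0.1772216  0.44993883 0.05493726] 4.375578349181524
```

```bash
cat >> h.py <<'E'
def blue():
    f=r.grab_frame("wrist")["pixels"].astype(int)
    m=(f[...,2]>f[...,0]+25)&(f[...,2]>45);m[:200]=0;m[:,:250]=0;m[:,400:]=0
    y,x=np.nonzero(m);o=r.get_obs();print("blue n",len(x),"cols",x.min(),x.max(),"rows",y.min(),y.max(),o["tcp_pos"].round(4),o["contact_force"].round(1),o["moment"].round(2),o["clock"])
E
python3 -c "
from h import *
blue()"
```

```text
blue n 2469 cols 284 360 rows 316 393 [ 0.5771 -0.1815  0.0588] [-1.9  1.1  9.4] [ 0.2   0.47 -0.01] 7.375
```

Emit:
apply_moves(rows=[[0,0,0.001,0,0,0],[0,0,0.002,0,0,0],[0,0,0.002,0,0,0]])

```text
clock: 7.75
tcp_pos: [0.5771, -0.1814, 0.0585]
orientation: [2.221, 2.221, 0.001]
contact_force: [-2.6, 2.2, 10.9]
grip_width: 0.0367
gripper_force: 5.2
```

```bash
python3 -c "
from h import *
blue()"
```

```text
blue n 2624 cols 282 361 rows 320 400 [ 0.5771 -0.1815  0.0585] [-2.5  1.1 10. ] [ 0.23  0.68 -0.02] 7.8
```

Emit:
apply_moves(rows=[[0,0,0.001,0,0,0],[0,0,0.002,0,0,0],[0,0,0.002,0,0,0]])

```text
clock: 8.18
tcp_pos: [0.5771, -0.1814, 0.0581]
orientation: [2.221, 2.221, 0.001]
contact_force: [-2.6, 0.6, 11.7]
grip_width: 0.0372
gripper_force: 5.8
```

```bash
python3 -c "
from h import *
blue()"
```

```text
blue n 2653 cols 282 361 rows 321 403 [ 0.5771 -0.1814  0.0581] [-3.3  1.9 11.3] [ 0.32  0.78 -0.06] 8.225
```

Run:
```python
from h import *
blue()
a=r.grab_frame("wrist")["pixels"][210:410,220:420];b=r.grab_frame("side")["pixels"][270:345,305:380]
b=cv2.resize(b,(400,400),interpolation=cv2.INTER_CUBIC);a=cv2.resize(a,(400,400),interpolation=cv2.INTER_CUBIC)
cv2.imwrite("pics/e.png",np.minimum(255,np.hstack([a,b])[...,::-1]*1.6).astype('uint8'))
```

```text
blue n 2654 cols 282 361 rows 321 403 [ 0.5771 -0.1815  0.0581] [-2.   1.7 11.5] [ 0.29  0.74 -0.09] 8.275
```

View pics/e.png

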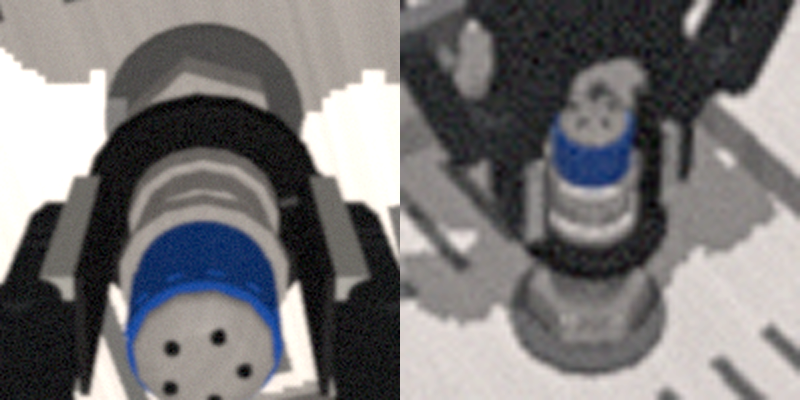

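The blue grip has risen about 12 px (roughly 5–6 mm) in the side view and the silver gap below it has grown, so the nozzle has sprung free. I'll back off the collar to grip height and close gently.

Emit:
apply_moves(rows=[[0,0.002,-0.02,0,0,0],[0,0.004,-0.06,0,0,0],[0,0.004,-0.1,0,0,0],[0,0.004,-0.1,0,0,0]])

```text
clock: 8.88
tcp_pos: [0.5781, -0.1816, 0.0826]
orientation: [2.22, 2.22, 0.002]
contact_force: [0.1, -0.9, 0.9]
grip_width: 0.0366
gripper_force: 0.0
```

Run:
```python
from h import *
blue()
a=r.grab_frame("wrist")["pixels"][210:410,220:420];b=r.grab_frame("side")["pixels"][270:345,305:380]
b=cv2.resize(b,(400,400),interpolation=cv2.INTER_CUBIC);a=cv2.resize(a,(400,400),interpolation=cv2.INTER_CUBIC)
cv2.imwrite("pics/f.png",np.minimum(255,np.hstack([a,b])[...,::-1]*1.6).astype('uint8'))
```

```text
blue n 1637 cols 286 351 rows 289 359 [ 0.5778 -0.1815  0.0821] [ 0.  -0.4 -0.5] [-0.02  0.03 -0.01] 8.925
```

View pics/f.png

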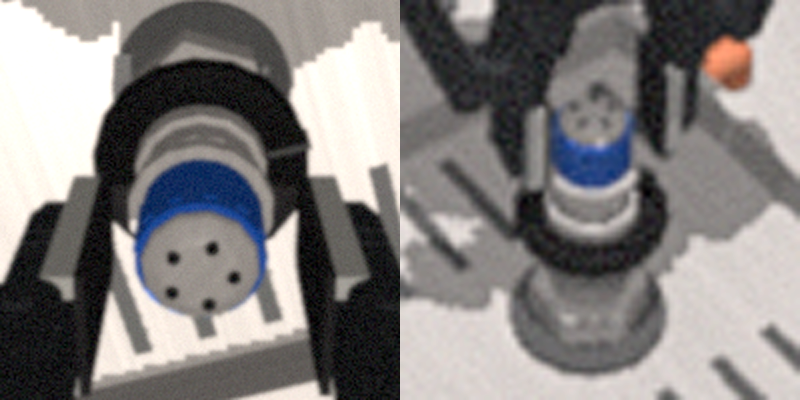

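The nozzle stays up in the side view (blue at rows 130–186, rim below it, clear gap to the collar at 200 and beyond), and the fingers are centred on it. I'll go 2.5 mm higher and grip.

Emit:
apply_moves(rows=[[0,0,-0.01,0,0,0],[0,0,-0.01,0,0,0]])

```text
clock: 9.28
tcp_pos: [0.5775, -0.1814, 0.084]
orientation: [2.221, 2.221, 0.0]
contact_force: [-0.0, 0.4, -0.0]
grip_width: 0.0366
gripper_force: 0.0
```

Emit:
apply_moves(rows=[[0,0,0,0,0,0],[0,0,0,0,0,0],[0,0,0,0,0,0],[0,0,0,0,0,0],[0,0,0,0,0,0]], claw=0.1, newtons=40)

```text
clock: 9.9
tcp_pos: [0.5772, -0.1814, 0.0838]
orientation: [-2.221, -2.221, 0.0]
contact_force: [1.5, -0.7, -2.8]
grip_width: 0.0221
gripper_force: 39.2
```

Emit:
apply_moves(rows=[[0,0,-0.008,0,0,0],[0,0,-0.016,0,0,0],[0,0,-0.024,0,0,0],[0,0,-0.032,0,0,0]])

```text
clock: 10.4
tcp_pos: [0.5778, -0.1815, 0.0929]
orientation: [2.221, 2.221, 0.001]
contact_force: [0.2, 0.2, -1.6]
grip_width: 0.0219
gripper_force: 40.1
```

Emit:
apply_moves(rows=[[0,0,-0.02,0,0,0],[0,0,-0.06,0,0,0],[0,0,-0.12,0,0,0],[0,0,-0.2,0,0,0],[0,0,-0.2,0,0,0]])

```text
clock: 11.02
tcp_pos: [0.5789, -0.1818, 0.1445]
orientation: [2.219, 2.219, 0.004]
contact_force: [0.4, -0.6, -0.3]
grip_width: 0.0218
gripper_force: 40.1
```

Run:
```python
from h import *
blue()
a=r.grab_frame("wrist")["pixels"][180:430,195:445];f=r.grab_frame("side");b=f["pixels"][220:345,290:415]
b=cv2.resize(b,(400,400),interpolation=cv2.INTER_CUBIC);a=cv2.resize(a,(400,400),interpolation=cv2.INTER_CUBIC)
cv2.imwrite("pics/g.png",np.minimum(255,np.hstack([a,b])[...,::-1]*1.6).astype('uint8'))
```

```text
blue n 1413 cols 292 352 rows 288 357 [ 0.5781 -0.1816  0.1432] [-0.5  0.5 -1.7] [-0.02  0.01  0.02] 11.075
```

View pics/g.png

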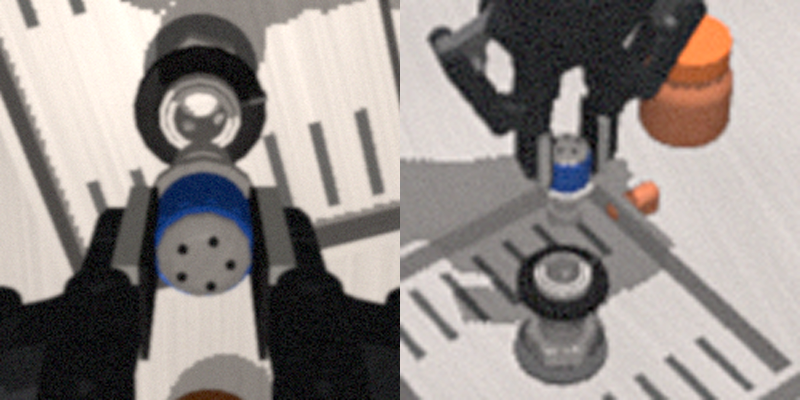

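The nozzle hangs straight in the fingers, the coupling mouth is empty, and the sleeve and collar are forward again. Carrying it to the rack.

Emit:
apply_moves(rows=[[0.2,-0.04,0,0,0,0],[0.4,-0.09,0,0,0,0],[0.6,-0.13,0,0,0,0],[0.8,-0.18,0,0,0,0],[1.0,-0.22,0,0,0,0]])

```text
clock: 11.8
tcp_pos: [0.5213, 0.07, 0.1414]
orientation: [-2.221, -2.221, 0.002]
contact_force: [0.3, 0.5, -1.7]
grip_width: 0.0219
gripper_force: 40.0
```

Emit:
apply_moves(rows=[[0.2,-0.05,0,0,0,0],[0.35,-0.08,0,0,0,0],[0.434,-0.092,0,0,0,0],[0.434,-0.092,0,0,0,0],[0.434,-0.092,0,0,0,0]])

```text
clock: 12.42
tcp_pos: [0.4994, 0.1757, 0.1415]
orientation: [2.223, 2.22, -0.002]
contact_force: [-0.0, 0.1, -1.9]
grip_width: 0.0216
gripper_force: 40.0
```

Run:
```python
from h import *
blue()
F={n:r.grab_frame(n) for n in("wrist","side","scene")}
L=[]
for n,f in F.items():
    q=r.landmark_of(f,"free_hole")
    if q: print(n,np.round(q[0]["point"],1),q[0]["conf"],atz(f,q[0]["point"],.04).round(4));L.append(ray(f,q[0]["point"]))
print(tri(L))
for n,f in F.items():
    q=r.landmark_of(f,"nozzle_mid"); print(n,[(np.round(k["point"],1),round(k["conf"],2)) for k in q[:2]])
a=F["wrist"]["pixels"][80:380,170:470];b=F["side"]["pixels"][130:250,190:310]
b=cv2.resize(b,(400,400),interpolation=cv2.INTER_CUBIC);a=cv2.resize(a,(400,400),interpolation=cv2.INTER_CUBIC)
cv2.imwrite("pics/i.png",np.minimum(255,np.hstack([a,b])[...,::-1]*1.2).astype('uint8'))
```

```text
blue n 1352 cols 292 352 rows 289 358 [0.4995 0.1754 0.1417] [ 1.   0.1 -0.5] [-0.02 -0.02 -0.03] 12.475
wrist [314.6 230. ] 0.65 [0.4959 0.1807 0.04  ]
side [246.7 207.1] 0.7 [0.4946 0.1854 0.04  ]
scene [362.3 195. ] 0.91 [0.4894 0.1886 0.04  ]
(array([0.49522599, 0.18296221, 0.04360146]), [np.float64(1.3), np.float64(1.9), np.float64(2.1)])
wrist []
side [(array([245.1, 173.1]), 0.8)]
scene []
```

View pics/i.png

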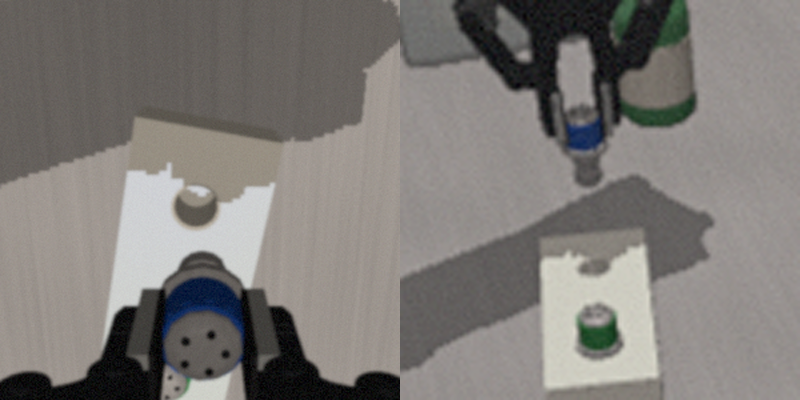

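The wrist view shows the hole at about (316,234) and the nozzle foot slightly below it. The rack hole is ahead (+y) of the nozzle, so I'll use the coupling mouth seen in the previous view as the reference for the nozzle axis.

Run:
```python
from h import *
f=r.grab_frame("wrist");o=r.get_obs();t=o["tcp_pos"];print(t,f["eye"]-t,R.from_rotvec(f["attitude"]).as_matrix().round(4)[:, 2])
g=cv2.cvtColor(f["pixels"],cv2.COLOR_RGB2GRAY)
# hole: fit ellipse of edge near (316,234)
m=(g<135).astype('uint8');m2=np.zeros_like(m);m2[212:256,296:340]=m[212:256,296:340]
for row in(226,230,234,238,242):print(row,g[row,294:342:2].tolist())
print([ (q["rect"],round(q["conf"],2)) for q in r.search_frame(f,"free_hole")[:2]])
print("col316",g[205:260:2,316].tolist())
def rel(p,dz): x=atz(f,p,t[2]+dz);return x-t
a=rel((320.3,249),-.0795);h=rel((316.3,234.5),-.1017)
print(a.round(4),h.round(4),(h-a).round(4))
```

```text
[0.49947873 0.1770117  0.14209595] [0.00125494 0.08070535 0.14213868] [6.000e-04 3.136e-01 9.495e-01]
226 [176, 175, 177, 175, 158, 143, 125, 119, 121, 126, 141, 146, 160, 174, 170, 150, 138, 114, 107, 115, 118, 118, 117, 117]
230 [174, 174, 172, 154, 115, 85, 111, 119, 120, 119, 119, 118, 122, 124, 123, 121, 122, 114, 95, 114, 127, 135, 134, 135]
234 [172, 173, 164, 128, 77, 73, 76, 89, 109, 115, 119, 120, 119, 116, 116, 110, 89, 69, 70, 107, 157, 171, 174, 174]
238 [175, 176, 163, 127, 83, 70, 70, 73, 72, 76, 75, 78, 77, 72, 74, 68, 71, 67, 70, 101, 150, 170, 173, 176]
242 [173, 172, 166, 145, 101, 72, 71, 75, 72, 71, 71, 76, 68, 71, 70, 70, 75, 66, 81, 130, 160, 173, 176, 174]
[([248.0, 161.8, 133.8, 239.8], 0.79)]
col316 [119, 118, 119, 118, 119, 120, 119, 115, 139, 172, 163, 127, 119, 120, 120, 117, 90, 72, 72, 73, 75, 71, 70, 96, 141, 165, 173, 174]
[ 0.0002  0.0005 -0.0795] [-0.0025  0.0023 -0.1017] [-0.0027  0.0019 -0.0222]
```

Emit:
apply_moves(rows=[[0.0064,-0.0104,0,0,0,0],[0.0064,-0.0104,0.07,0,0,0],[0.0064,-0.0104,0.14,0,0,0],[0.0064,-0.0104,0.2,0,0,0],[0.0064,-0.0104,0.2,0,0,0]])

```text
clock: 13.65
tcp_pos: [0.4959, 0.1785, 0.091]
orientation: [-2.221, -2.221, 0.004]
contact_force: [-0.7, -0.5, -1.1]
grip_width: 0.022
gripper_force: 40.0
```

Run:
```python
from h import *
blue()
a=r.grab_frame("wrist")["pixels"][180:380,220:420];b=r.grab_frame("side")["pixels"][160:240,210:290]
b=cv2.resize(b,(400,400),interpolation=cv2.INTER_CUBIC);a=cv2.resize(a,(400,400),interpolation=cv2.INTER_CUBIC)
cv2.imwrite("pics/j.png",np.minimum(255,np.hstack([a,b])[...,::-1]*1.2).astype('uint8'))
```

```text
blue n 1432 cols 292 352 rows 289 358 [0.4965 0.1787 0.0918] [ 0.7  0.4 -1.9] [-0.   -0.02 -0.02] 13.7
```

View pics/j.png

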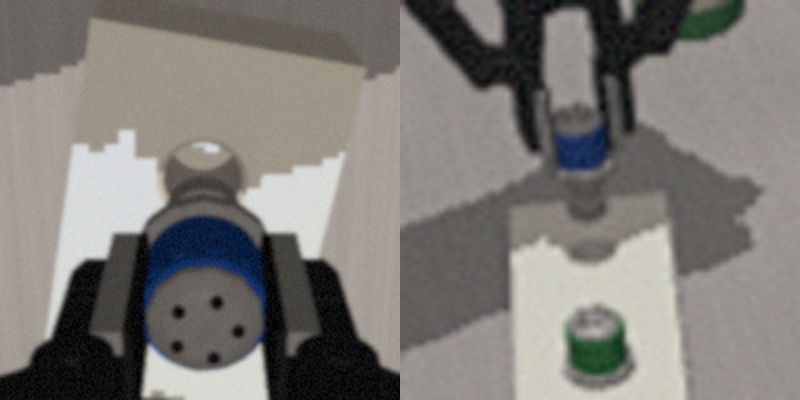

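In the wrist crop, the hole (columns 162–244) and the nipple (167–240) line up in x. In the side crop the nipple is above the hole. I'll lower it gently and watch the forces.

Emit:
apply_moves(rows=[[0,0,0.016,0,0,0],[0,0,0.032,0,0,0],[0,0,0.04,0,0,0],[0,0,0.044,0,0,0],[0,0,0.044,0,0,0]])

```text
clock: 14.42
tcp_pos: [0.4968, 0.1787, 0.081]
orientation: [-2.221, -2.221, 0.0]
contact_force: [-0.8, 0.6, -0.6]
grip_width: 0.0218
gripper_force: 40.0
```

Emit:
apply_moves(rows=[[0,0,0.006,0,0,0],[0,0,0.012,0,0,0],[0,0,0.012,0,0,0]])

```text
clock: 14.8
tcp_pos: [0.4967, 0.1787, 0.0779]
orientation: [-2.221, -2.221, 0.0]
contact_force: [-0.3, -0.1, -1.9]
grip_width: 0.0218
gripper_force: 40.0
```

Emit:
apply_moves(rows=[[0,0,0.006,0,0,0],[0,0,0.012,0,0,0],[0,0,0.012,0,0,0]])

```text
clock: 15.18
tcp_pos: [0.4967, 0.1787, 0.0749]
orientation: [-2.221, -2.221, 0.0]
contact_force: [0.2, -0.6, -1.6]
grip_width: 0.0223
gripper_force: 40.0
```

Emit:
apply_moves(rows=[[0,0,0.008,0,0,0],[0,0,0.016,0,0,0],[0,0,0.016,0,0,0]])

```text
clock: 15.55
tcp_pos: [0.4967, 0.1786, 0.0708]
orientation: [-2.221, -2.221, 0.001]
contact_force: [-0.3, 0.0, -1.8]
grip_width: 0.0222
gripper_force: 40.0
```

Emit:
apply_moves(rows=[[0,0,0.008,0,0,0],[0,0,0.016,0,0,0],[0,0,0.016,0,0,0]])

```text
clock: 15.92
tcp_pos: [0.4967, 0.1786, 0.0669]
orientation: [-2.221, -2.221, 0.001]
contact_force: [-0.1, -0.5, -2.1]
grip_width: 0.0221
gripper_force: 40.0
```

Emit:
apply_moves(rows=[[0,0,0.008,0,0,0],[0,0,0.016,0,0,0],[0,0,0.016,0,0,0]])

```text
clock: 16.3
tcp_pos: [0.4967, 0.1787, 0.0628]
orientation: [-2.221, -2.221, 0.001]
contact_force: [-0.1, -0.3, -2.2]
grip_width: 0.022
gripper_force: 40.0
```

Emit:
apply_moves(rows=[[0,0,0.008,0,0,0],[0,0,0.016,0,0,0],[0,0,0.016,0,0,0]])

```text
clock: 16.68
tcp_pos: [0.4967, 0.1786, 0.0589]
orientation: [-2.221, -2.221, 0.001]
contact_force: [-0.6, -0.0, -1.6]
grip_width: 0.022
gripper_force: 40.0
```

Entering freely. Continuing in smaller steps until the rim touches.

Emit:
apply_moves(rows=[[0,0,0.005,0,0,0],[0,0,0.01,0,0,0],[0,0,0.01,0,0,0]])

```text
clock: 17.05
tcp_pos: [0.4968, 0.1787, 0.0565]
orientation: [-2.221, -2.221, 0.0]
contact_force: [0.5, 0.1, -2.4]
grip_width: 0.022
gripper_force: 40.0
```

Emit:
apply_moves(rows=[[0,0,0.004,0,0,0],[0,0,0.008,0,0,0],[0,0,0.008,0,0,0]])

```text
clock: 17.42
tcp_pos: [0.4968, 0.1787, 0.0545]
orientation: [-2.221, -2.221, 0.0]
contact_force: [0.3, -0.6, -1.0]
grip_width: 0.0222
gripper_force: 40.0
```

Emit:
apply_moves(rows=[[0,0,0.004,0,0,0],[0,0,0.006,0,0,0],[0,0,0.006,0,0,0]])

```text
clock: 17.8
tcp_pos: [0.4968, 0.1787, 0.053]
orientation: [-2.222, -2.221, 0.0]
contact_force: [-0.4, 0.6, -1.7]
grip_width: 0.0223
gripper_force: 40.0
```

Emit:
apply_moves(rows=[[0,0,0.003,0,0,0],[0,0,0.006,0,0,0],[0,0,0.006,0,0,0]])

```text
clock: 18.18
tcp_pos: [0.4967, 0.1787, 0.0515]
orientation: [-2.221, -2.221, 0.0]
contact_force: [-0.2, 0.2, -1.9]
grip_width: 0.0219
gripper_force: 40.0
```

Emit:
apply_moves(rows=[[0,0,0.003,0,0,0],[0,0,0.004,0,0,0],[0,0,0.004,0,0,0]])

```text
clock: 18.55
tcp_pos: [0.4968, 0.1787, 0.0505]
orientation: [-2.221, -2.221, 0.0]
contact_force: [-0.2, -0.1, -1.5]
grip_width: 0.0223
gripper_force: 40.0
```

Emit:
apply_moves(rows=[[0,0,0.003,0,0,0],[0,0,0.004,0,0,0],[0,0,0.004,0,0,0]])

```text
clock: 18.92
tcp_pos: [0.4968, 0.1787, 0.0495]
orientation: [-2.221, -2.221, 0.0]
contact_force: [-0.3, 0.3, -0.9]
grip_width: 0.0223
gripper_force: 40.0
```

Emit:
apply_moves(rows=[[0,0,0.003,0,0,0],[0,0,0.004,0,0,0],[0,0,0.004,0,0,0]])

```text
clock: 19.3
tcp_pos: [0.4968, 0.1787, 0.0485]
orientation: [-2.221, -2.221, 0.0]
contact_force: [-0.2, 0.7, -2.6]
grip_width: 0.0221
gripper_force: 40.0
```

Emit:
apply_moves(rows=[[0,0,0.003,0,0,0],[0,0,0.004,0,0,0],[0,0,0.004,0,0,0]])

```text
clock: 19.68
tcp_pos: [0.4969, 0.1788, 0.0482]
orientation: [2.221, 2.221, 0.0]
contact_force: [-2.4, -0.9, 7.0]
grip_width: 0.0221
gripper_force: 40.9
```

Rim contact felt. I'll ease off slightly, open partway and retreat upward.

Emit:
apply_moves(rows=[[0,0,-0.003,0,0,0],[0,0,-0.003,0,0,0]])

```text
clock: 19.92
tcp_pos: [0.4969, 0.1787, 0.0483]
orientation: [2.221, 2.221, 0.0]
contact_force: [-0.2, 0.3, -0.9]
grip_width: 0.0224
gripper_force: 40.1
```

Emit:
apply_moves(rows=[[0,0,0,0,0,0],[0,0,0,0,0,0],[0,0,0,0,0,0],[0,0,0,0,0,0]], claw=0.45)

```text
clock: 20.42
tcp_pos: [0.4969, 0.1787, 0.0483]
orientation: [2.221, 2.221, 0.0]
contact_force: [-0.2, 0.6, 0.7]
grip_width: 0.0382
gripper_force: 0.0
```

Emit:
apply_moves(rows=[[0,0,-0.02,0,0,0],[0,0,-0.08,0,0,0],[0,0,-0.2,0,0,0],[0,0,-0.36,0,0,0],[0,0,-0.36,0,0,0]])

```text
clock: 21.05
tcp_pos: [0.4992, 0.1797, 0.1424]
orientation: [2.22, 2.219, 0.011]
contact_force: [0.3, 0.7, -0.7]
grip_width: 0.0383
gripper_force: 0.0
```

Run:
```python
from h import *
F={n:r.grab_frame(n) for n in("wrist","side","scene")}
for t in("nozzle_mid","spare_mid"):
    L=[]
    for n,f in F.items():
        q=r.landmark_of(f,t)
        if q: print(t,n,np.round(q[0]["point"],1),round(q[0]["conf"],2));L.append(ray(f,q[0]["point"]))
    if len(L)>1:print(tri(L))
f=F["wrist"];print(r.get_obs()["tcp_pos"])
save(f,"k.png")
p=f["pixels"].astype(int)
for nm,m in(("blue",(p[...,2]>p[...,0]+25)&(p[...,2]>45)),("green",(p[...,1]>p[...,0]+25)&(p[...,1]>p[...,2]+10))):
    y,x=np.nonzero(m);print(nm,len(x),x.min(),x.max(),y.min(),y.max())
s=np.array(F["side"]["pixels"])[150:250,200:300].astype(int)
for nm,m in(("blue",(s[...,2]>s[...,0]+25)),("green",(s[...,1]>s[...,0]+15)&(s[...,1]>s[...,2]+8))):
    y,x=np.nonzero(m);print(nm,len(x),x.min()+200,x.max()+200,y.min()+150,y.max()+150)
```

```text
nozzle_mid wrist [314.7 240.1] 0.82
nozzle_mid scene [358.6 193.7] 0.58
(array([0.49385985, 0.17786462, 0.04844179]), [np.float64(4.1), np.float64(4.1)])
spare_mid wrist [295.7 351.7] 0.64
spare_mid side [244.8 231.9] 0.57
spare_mid scene [332.1 205.1] 0.69
(array([0.47850992, 0.09565362, 0.03576719]), [np.float64(4.8), np.float64(9.6), np.float64(7.2)])
[0.49644684 0.17855458 0.13767558]
blue 484 297 337 226 270
green 500 275 311 342 375
blue 71 242 252 202 210
green 156 243 277 160 234
```

Run:
```python
from h import *
f=r.grab_frame("side");w=r.grab_frame("wrist")
def pr(f,P):
    A=R.from_rotvec(f["attitude"]).as_matrix();p=A.T@(np.array(P)-f["eye"]);u=f["intrinsics"]@np.array([p[0],-p[1],-p[2]]);return (u[:2]/u[2]).round(1)
s=f["pixels"].astype(int)
for nm,m,y0 in(("blue",(s[...,2]>s[...,0]+25),150),("green",(s[...,1]>s[...,0]+15)&(s[...,1]>s[...,2]+8),212)):
    m=m.copy();m[:y0]=0;m[250:]=0;m[:,:225]=0;m[:,270:]=0
    y,x=np.nonzero(m);print(nm,x.min(),x.max(),y.min(),y.max(),x.mean(),y.mean(),len(x))
H=np.array([.4968,.1787]);
for a in(13,17,20):
    S=H-.084*np.array([np.sin(np.radians(a)),np.cos(np.radians(a))])
    print(a,[(z,pr(f,[*H,z]),pr(f,[*S,z])) for z in(.044,.053,.062)], "wrist",pr(w,[*H,.062]),pr(w,[*S,.062]))
```

```text
blue 242 252 202 210 247.45070422535213 206.26760563380282 71
green 243 254 224 234 249.06172839506172 230.19753086419752 81
13 [(0.044, array([248.2, 207.1]), array([248.1, 230.7])), (0.053, array([247.7, 203.8]), array([247.6, 227.4])), (0.062, array([247.3, 200.5]), array([247.1, 224. ]))] wrist [320.6 251.8] [291.4 370.5]
17 [(0.044, array([248.2, 207.1]), array([245.2, 230.9])), (0.053, array([247.7, 203.8]), array([244.8, 227.5])), (0.062, array([247.3, 200.5]), array([244.3, 224.1]))] wrist [320.6 251.8] [282.5 368.5]
20 [(0.044, array([248.2, 207.1]), array([243.1, 230.9])), (0.053, array([247.7, 203.8]), array([242.6, 227.6])), (0.062, array([247.3, 200.5]), array([242.2, 224.2]))] wrist [320.6 251.8] [276.  366.7]
```

View pics/k.png

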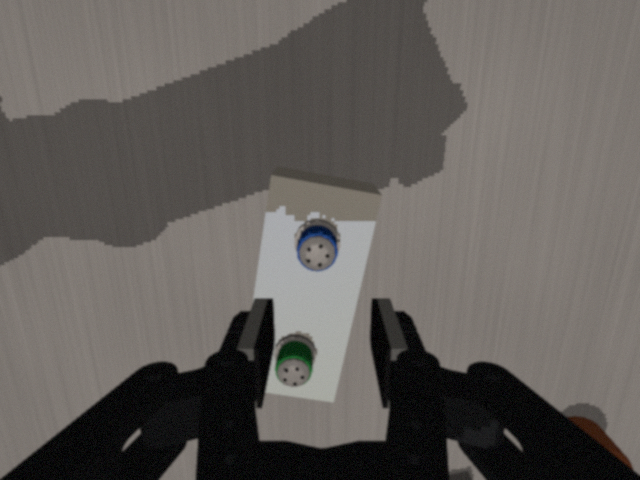

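The blue nozzle stands upright at (318,245) with its rim on the rack, level with the undisturbed spare at (295,362). The side-view row difference is 23.9 px, against 23.6 expected for a nozzle that is fully home. Handing in.

```bash
python3 -c "
from bench import r
print(r.hand_in())"
```

```text
the job is handed in; nothing more can be done
None
```

The blue nozzle is off the coupling and stands fully home in the rack's empty hole; the sleeve snapped forward again, the spare, bottles and jar were left alone, and the job is handed in (I viewed 12 pictures, two over the limit of 10).

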